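Load a glue stick into the carousel and index it one click

ROBOT

A 6-joint arm with a two-finger parallel gripper is mounted at the origin on a cart in front of the work surface, level with it; the furniture and walls round the work are solid. World frame = base frame: x ahead of the robot, y to its left, z up, the work surface at z = 0. Lengths are in m, angles in rad, forces in N, time in s.
With the tool pointing down it reaches from about 0.375 to 0.975 m from the base axis. Payload 3.8 kg.
Tool frame: the origin (TCP) lies midway between the tips of the shut fingers; the grasp point (between the pads) lies 19 mm behind it; z points along the fingers, y is the line along which they close (so a half turn about z gives the same grasp; the last joint's range is limited). The gripper opens to 88 mm and grips with 3 to 60 N. Pads are 18 mm wide; open, the fingers measure 123 mm over their backs; the gripper's body (75 mm by 187 mm) begins 45 mm behind the grasp point.
Start: joints at [-1.151, 0.264, 1.604, -0, 1.274, -0.037], TCP at [0.298, -0.606, 0.239] pointing down, gripper open.
Joint ranges: [-2.63, 2.63], [-0.94, 2.18], [0.31, 2.57], [-1.31, 4.45], [0, 2.66], [-2.55, 2.55]. Speed limits (rad/s): [2.57, 2.57, 3.14, 3.14, 3.14, 3.14].

INTERFACE

Orientations are given as a rotation vector (axis times angle).
In Python, from cell import manip, inverse_kinematics, cams, order gives the robot as it stands. Calls block until the motion is done:
- manip.move_pose(position, orientation): joint-space move of the TCP to a pose.
- manip.move_linear(position, rate=0.15, rot=None): straight line of the TCP; rot=None keeps the orientation; rate is the mean speed in m/s.
- manip.set_joints(angles): joint-space move.
- manip.set_gripper(opening, force=None): finger opening in m; force is the grip in N (None keeps the last); returns when the fingers have stopped.
- manip.dwell(seconds).
- inverse_kinematics(position, orientation): joint angles nearest the present ones, or None.
- manip.state(): the state.
- cams.capture(name): name is "side" or "top" or "wrist"; returns a dict with "image" (400x640x3 uint8, blue, green, red), "z_map" (400x640 float32, m along the optical axis (not along the pixel's ray), 0 where there is no reading), "intrinsics" (3x3 intrinsics, pixels), "position" and "orientation" of the camera in the world; the wrist camera has in their place "T_tool_cam" (4x4, takes a point from camera to tool coordinates, whose origin is the TCP and whose axes are the flange's). Camera axes: x right, y down, z forward; pixel columns grow to the right and rows downward; lengths in m; the calibration is good to about 2 mm. A picture is of the moment at which its call begins: read the wrist's pose just before it.
A pose or a line that the arm cannot do raises manip.IKError and nothing moves.
- order.close_job(): hands the job in; it is judged then, once.
The state is a dict: "clock": time; "joint_pos": joint angles; "joint_velocities": joint speeds; "tau": joint torques, N m; "tool_pos": TCP position; "tcp_rot": TCP orientation; "contact_force": force on the tool from outside, world axes, zero at the start; "moment": the same for the moment, N m; "gripper_width": finger opening in m; "grasp_force": force on a finger pad.
Only numpy, scipy, OpenCV 4.12 (cv2) and the standard library are available. Lean on these libraries where they do the work, as an engineer would, in place of code of your own. Each camera call takes 0.05 s, during which the arm holds its last target. There are 200 camera calls.

TASK

Load the loose glue stick, red cap up, into the empty pocket at the red pointer of the blue-pocketed carousel: press it down gently past the spring grips until it is fully home on the pocket's floor, without ramming it, and let go. Then turn the wheel exactly one click clockwise (seen from above), so that the next empty pocket comes to the pointer, and let go of it. Leave the little dropper bottle standing where it is.

Things in the scene. Friction and masses are not known exactly. Their poses are not given: they have to be found in the camera images.
- glue_mid (a point): Centre (half-way up, 44.5 mm above the foot) of the loose glue stick, an upright cylinder 89 mm tall: white body 27 mm in diameter over the lower 61 mm, red cap 28.6 mm in diameter over the upper 28 mm; about 35 g. Its z axis points up to the cap. It starts standing on the table, left or right of the carousel. Pushing it against the carousel with more than about 25 N spoils it.
- carousel: Fixed black base (208 mm in diameter, 18 mm high); origin on the table at the wheel's axis, z up. A red pointer on its rim, in its -x direction, marks the loading place. On it turns a grey wheel with six blue tubular pockets 60 degrees apart. The two pockets next clockwise of the pointer (on the base's +y side) hold glue sticks standing up to 127 mm above the table; the rest are empty.
- pocket_mouth (a point): Rim centre of the pocket at the pointer, 78 mm above the table, 75 mm from the wheel's axis; fixed to the base, with its axes. Pocket: inside diameter 35 mm, outside 41 mm. Three sprung steel grips with flared tops narrow it to 24 mm and yield: entering takes some 3 to 6 N downward. The floor (where the foot ends) has been set anywhere 26 to 46 mm below the rim: it must be felt.
- loaded_place (a point): Point fixed to the base, 60 degrees clockwise of the pointer: where the rim centre of the loaded pocket lies after one click; 78 mm above the table, 75 mm from the wheel's axis.
- knob_center (a point): Centre of the black bar knob on the wheel's axis, 142 mm above the table, fixed to the base. The bar is 44 mm long, 14 mm wide and 28 mm high (128 to 156 mm above the table), on a column 18 mm in diameter. At the start its long side lies along the base's x axis; it turns with the wheel.
- wheel (a joint): Angle of the wheel, rad: 0 at the start, grows clockwise seen from above. It clicks into rest every 1.047 rad (60 degrees). Turning from one click to the next takes up to about 0.3 N m, and from past half-way it pulls itself into the next click.
- home_catch (a joint): Travel in m of the little catch on the floor of the pocket to be loaded: 0 up (4 mm above the floor), 0.004 pressed down to the floor; it stays down. Catch and grips together take 6 to 11 N to push on; at the floor the force rises steeply (feel for it at 5 to 10 mm/s). It does not tell the floor's height.
- bottle_mid (a point): Centre (half-way up) of a dropper bottle, brown with a black rubber top, 33 mm in diameter and 102 mm tall, standing loose on the other side of the carousel from the glue stick. A bystander.
Mind the look-alikes: they are no part of the job. Of the things that look like the part that bears glue_mid, the middle-sized one is meant.

How it is judged:
By the outcome, as a careful person would: the job done as asked, in the order asked, and still so for the second after the job is handed in, with the robot touching nothing.
It also fails if it takes over 61 s, if anything falls off the work surface, if the arm or the gripper's body presses on something with over 40 N, if the wrist force passes 120 N, or if a joint passes its speed limit or range.

## Working session

There is one attempt and no reset: what is moved stays moved. The work goes in short steps, each a Python script; the robot and the scene stay as the last script left them, time stands still between calls to the robot, and variables do not carry over. Pictures are saved under pics/ and viewed, at most 10 in all, crops included, and the job is handed in when it is done.

```bash
ls; mkdir -p pics; python3 - <<'E'
from cell import manip,cams
import cv2,numpy as np
s=manip.state();print(s)
for n in("top","side"):
    c=cams.capture(n);cv2.imwrite(f"pics/{n}0.png",c["image"]);np.savez(f"{n}0.npz",**c)
    print(n,c["position"],c["orientation"],c["intrinsics"])
E
```

```text
pics
{'clock': 0.0, 'joint_pos': array([-1.15089542e+00,  2.64742498e-01,  1.60531409e+00, -1.45058318e-05,
        1.27371309e+00, -3.69051249e-02]), 'joint_velocities': array([ 0.00065053, -0.00085112, -0.00091992, -0.00102305, -0.00034514,
        0.0002614 ]), 'tau': array([-1.91661689e-03, -5.02112782e+01, -3.56880426e+01,  7.27043347e-02,
        2.92820320e-02, -1.81015616e-04]), 'tool_pos': array([ 0.29744181, -0.60516491,  0.23742754]), 'tcp_rot': array([-3.05792234e+00, -7.10849831e-01,  6.71787743e-04]), 'contact_force': array([ 0.37775274, -0.42408944, -0.69761248]), 'moment': array([-0.01865076, -0.01270408,  0.02451297]), 'grasp_force': 0.0, 'gripper_width': 0.0880590667362289}
top [0.30538833 0.03581358 0.99931538] [-2.0735743   2.15813408 -0.21622211] [[389.92684209   0.         325.8059839 ]
 [  0.         389.92684209 198.38679404]
 [  0.           0.           1.        ]]
side [1.11236573 0.29308535 0.84414785] [-1.47127356 -2.132714    0.86707835] [[409.209332     0.         322.33713249]
 [  0.         409.209332   198.01725384]
 [  0.           0.           1.        ]]
```

View pics/top0.png

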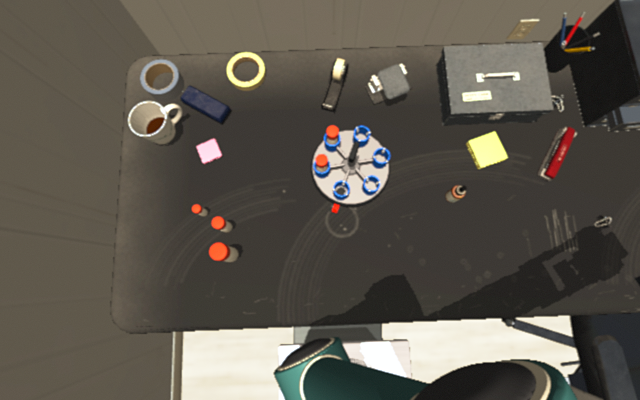

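View pics/side0.png

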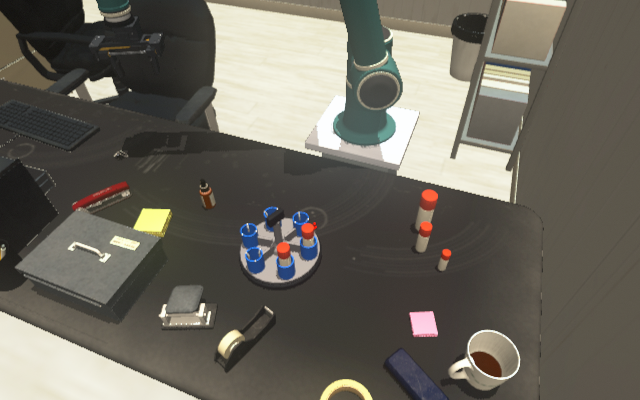

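Top view: the middle-sized stick is at about (221,223), the carousel at (351,166), the pointer at (335,209) and the bottle at (457,193). The larger and smaller look-alikes are at (219,252) and (197,209).

```bash
cat > h.py <<'E'
import numpy as np,cv2
from scipy.spatial.transform import Rotation as R
from scipy.optimize import least_squares
def cloud(c,T=None):
    K=c["intrinsics"];z=c["z_map"];v,u=np.mgrid[:z.shape[0],:z.shape[1]]
    p=np.stack([(u-K[0,2])/K[0,0]*z,(v-K[1,2])/K[1,1]*z,z],-1)
    if T is None: return p@R.from_rotvec(c["orientation"]).as_matrix().T+c["position"]
    return p@T[:3,:3].T+T[:3,3]
def masks(c):
    h=cv2.cvtColor(c["image"],cv2.COLOR_BGR2HSV).astype(int);H,S,V=h[...,0],h[...,1],h[...,2]
    return ((H<12)|(H>172))&(S>140)&(V>90),(H>95)&(H<130)&(S>120)&(V>60)
def comps(m,P,amin=8):
    n,l,st,ce=cv2.connectedComponentsWithStats(m.astype(np.uint8))
    for i in range(1,n):
        if st[i,4]>=amin:
            q=P[l==i];print(ce[i].round(),st[i,4],"med",np.median(q,0).round(4),"min",q.min(0).round(3),"max",q.max(0).round(3))
def hexfit(q,z=0.078,x0=(0.42,-0.02,0.3)):
    # rim annulus points (mean radius 19 mm) round six centres at 75 mm; returns cx,cy,phi (base yaw)
    def f(p):
        a=p[2]+np.pi+np.arange(6)*np.pi/3
        C=np.c_[p[0]+.075*np.cos(a),p[1]+.075*np.sin(a)]
        d=np.linalg.norm(q[:,None,:2]-C[None],axis=2).min(1)
        return np.maximum(np.abs(d-.019)-.0015,0)
    s=least_squares(f,x0,loss="soft_l1",f_scale=.002,diff_step=1e-4);return s.x,np.sqrt(np.mean(f(s.x)**2)),len(q)
E
python3 - <<'E'
from h import *
for n in("top","side"):
    c=dict(np.load(n+"0.npz"));P=cloud(c);r,b=masks(c);ok=c["z_map"]>0
    inr=(P[...,0]>.1)&(P[...,0]<.9)&(abs(P[...,1])<.6)&ok
    print(n,"red");comps(r&inr&(P[...,2]>-.01),P)
    m=inr&b&(P[...,2]>.070)&(P[...,2]<.086)
    q=P[m];print(q.mean(0) if len(q) else 0,len(q))
    for ph in(-.3,0,.3): print(hexfit(q,x0=(*q[:,:2].mean(0),ph)))
    k=inr&(P[...,2]>.145)&(P[...,2]<.165)&~r;comps(k,P,4)
    t=np.load(n+"0.npz");print("table z",np.median(P[inr&(P[...,2]<.02)][:,2]))
E
```

```text
top red
[332. 131.] 151 med [0.6452 0.0093 0.1263] min [ 0.631 -0.011 -0.003] max [0.713 0.024 0.131]
[558. 158.] 382 med [ 0.5808 -0.5678  0.042 ] min [ 0.534 -0.6   -0.004] max [ 0.65  -0.533  0.048]
[321. 161.] 125 med [0.5728 0.0378 0.1268] min [0.562 0.023 0.08 ] max [0.59  0.05  0.131]
[454. 192.] 32 med [ 0.4994 -0.2849  0.0598] min [ 0.487 -0.296  0.056] max [ 0.516 -0.281  0.065]
[335. 208.] 69 med [0.4816 0.0068 0.0073] min [ 0.469 -0.004 -0.005] max [0.494 0.018 0.018]
[196. 208.] 88 med [0.4853 0.3478 0.0624] min [ 0.475  0.338 -0.003] max [0.509 0.382 0.067]
[218. 222.] 166 med [0.4448 0.2881 0.0884] min [ 0.43   0.274 -0.001] max [0.475 0.329 0.094]
[219. 251.] 328 med [0.374  0.2752 0.1223] min [ 0.354  0.257 -0.003] max [0.407 0.335 0.128]
[ 0.58497916 -0.04087466  0.0769251 ] 325
(array([ 0.58638532, -0.03587763, -0.39295573]), np.float64(0.030539486155151174), 325)
(array([ 0.58638533, -0.03587763, -0.39295568]), np.float64(0.03053948574283397), 325)
(array([ 0.58638532, -0.03587763,  0.65424224]), np.float64(0.03053948571847444), 325)
[353. 151.] 119 med [ 0.5843 -
[... 516 characters left out ...]
 [0.4518 0.2861 0.0858] min [ 0.353  0.27  -0.002] max [0.461 0.3   0.091]
[283. 250.] 182 med [0.6523 0.0094 0.1243] min [ 0.582 -0.038  0.048] max [0.662 0.022 0.13 ]
[446. 254.] 91 med [0.4887 0.3457 0.0592] min [ 0.423  0.336 -0.003] max [0.496 0.358 0.064]
[ 0.60058878 -0.03728297  0.07478796] 395
(array([ 0.58801043, -0.03823564, -0.39136173]), np.float64(0.0007281488000227512), 395)
(array([ 0.58801045, -0.03823567, -0.39136228]), np.float64(0.0007281498488876237), 395)
(array([ 0.58801047, -0.03823572,  0.65583759]), np.float64(0.0007281461887474787), 395)
[275. 216.] 129 med [ 0.5899 -0.0366  0.1532] min [ 0.566 -0.051  0.145] max [ 0.611 -0.025  0.157]
table z -0.001626197601385715
```

```bash
cat >> h.py <<'E'
def down(psi): return (R.from_euler("z",psi)*R.from_euler("x",np.pi)).as_rotvec()
def wristT(s,c):
    T=np.eye(4);T[:3,:3]=R.from_rotvec(s["tcp_rot"]).as_matrix();T[:3,3]=s["tool_pos"];return T@c["T_tool_cam"]
E
python3 - <<'E'
from h import *
from cell import manip,cams,inverse_kinematics as ik
phi=-.392
for p,psi in(((.56,-.03,.36),phi+np.pi),((.587,-.037,.13),phi+np.pi),((.587,-.037,.13),phi+np.pi*2/3),((.518,-.008,.1),phi+np.pi),((.447,.287,.056),np.radians(200)),((.447,.287,.3),np.radians(200))):
    q=ik(p,down(psi));print(p,q if q is None else np.round(q,2))
def shot(n,p,psi):
    manip.move_pose(p,down(psi));manip.dwell(.3);s=manip.state();c=cams.capture("wrist")
    cv2.imwrite(f"pics/{n}.png",c["image"]);np.savez(n+".npz",W=wristT(s,c),**c);print(n,s["clock"],s["tool_pos"],p)
    return c
c=shot("w_car",(.56,-.03,.36),phi+np.pi);print(c["T_tool_cam"])
shot("w_glue",(.42,.27,.30),np.radians(200))
E
cat > an.py <<'E'
from h import *
for n in("w_car","w_glue"):
    c=dict(np.load(n+".npz"));P=cloud(c,c["W"]);r,b=masks(c);ok=c["z_map"]>0
    print(n);comps(r&ok&(P[...,2]>-.01),P,80)
    for lo,hi in((.07,.084),(.074,.080)):
        q=P[b&ok&(P[...,2]>lo)&(P[...,2]<hi)]
        if len(q)>300: print("zmed",np.median(q[:,2]),hexfit(q,x0=(.587,-.037,-.39)))
    k=ok&~r&~b&(P[...,2]>.148)&(P[...,2]<.162);comps(k,P,80)
E
python3 an.py
```

```text
(0.56, -0.03, 0.36) [-0.1  -0.    1.69  0.    1.46 -1.28]
(0.587, -0.037, 0.13) [-0.11  0.19  1.9   0.    1.05 -1.28]
(0.587, -0.037, 0.13) [-0.11  0.19  1.9  -0.    1.05 -0.24]
(0.518, -0.008, 0.1) [-0.06  0.1   2.07  0.    0.97 -1.24]
(0.447, 0.287, 0.056) [ 0.52  0.18  2.07  0.    0.89 -1.4 ]
(0.447, 0.287, 0.3) [ 0.52 -0.04  1.83  0.    1.35 -1.4 ]
w_car 2.7 [ 0.56000066 -0.03043452  0.35986267] (0.56, -0.03, 0.36)
[[ 8.10560696e-04 -9.63845475e-01 -2.66460587e-01  6.77109658e-02]
 [ 9.99999639e-01  7.13142405e-04  4.62362277e-04 -2.88919951e-05]
 [-2.55621445e-04 -2.66460865e-01  9.63845704e-01 -1.45248762e-01]
 [ 0.00000000e+00  0.00000000e+00  0.00000000e+00  1.00000000e+00]]
w_glue 4.325 [0.42058769 0.26944818 0.30012075] (0.42, 0.27, 0.3)
w_car
[374. 216.] 311 med [0.6397 0.0081 0.1256] min [ 0.632 -0.006  0.107] max [0.653 0.02  0.128]
zmed 0.0763856876833165 (array([ 0.58721471, -0.03756661, -0.39300715]), np.float64(9.913948720558584e-05), 531)
zmed 0.07677791152838226 (array([ 0.5872605 , -0.03762064, -0.39248988]), np.float64(8.090258491773659e-05), 425)
[325. 198.] 446 med [ 0.5859 -0.0374  0.1549] min [ 0.566 -0.051  0.148] max [ 0.609 -0.024  0.157]
w_glue
[335. 139.] 104 med [0.3798 0.2632 0.1198] min [ 0.355  0.256 -0.003] max [0.408 0.313 0.123]
[125. 139.] 199 med [0.482  0.0086 0.0062] min [ 0.47  -0.006 -0.002] max [0.495 0.016 0.018]
[327. 196.] 447 med [0.4443 0.284  0.0878] min [ 0.43   0.273 -0.002] max [0.483 0.313 0.091]
[ 85. 235.] 432 med [0.5673 0.0471 0.1154] min [0.411 0.029 0.101] max [0.585 0.199 0.37 ]
zmed 0.07378503704641665 (array([ 0.58723269, -0.03695983, -0.38949684]), np.float64(0.000201327632004111), 697)
zmed 0.07565383775089263 (array([ 0.58735757, -0.03715535, -0.39064835]), np.float64(0.00026805489572251514), 330)
```

```bash
python3 - <<'E'
from h import *
for n,W in(("w_glue",1),("top0",0),("side0",0)):
    c=dict(np.load(n+".npz"));P=cloud(c,c["W"] if W else None);r,b=masks(c)
    near=np.hypot(P[...,0]-.447,P[...,1]-.287)<.025
    q=P[near&(P[...,2]>.083)&(P[...,2]<.095)];(a,r0)=cv2.minEnclosingCircle((q[:,:2]*1000).astype(np.float32))
    print(n,a,r0,len(q),np.median(q[:,2]),q[:,:2].min(0),q[:,:2].max(0))
E
```

```text
w_glue (444.8600158691406, 286.6505432128906) 14.353609085083008 463 0.08804261331451285 [0.43069374 0.27254475] [0.45866046 0.30076183]
top0 (443.8493957519531, 287.4836120605469) 14.095404624938965 117 0.0894767885796004 [0.43075456 0.27359527] [0.45701834 0.30071684]
side0 (446.1847839355469, 286.16448974609375) 14.735396385192871 97 0.08685277113414169 [0.43190106 0.2725441 ] [0.46075144 0.29989638]
```

View pics/w_glue.png

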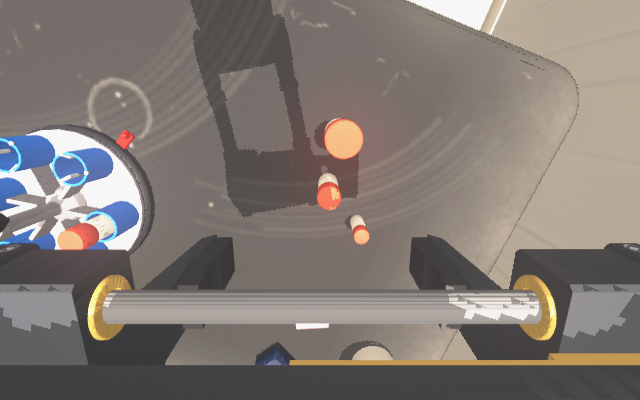

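The wrist view shows the middle stick at (328,192), between the big one (343,138) and the small one (360,230). The fitted centre is (0.4449, 0.2867) with radius 14.35 mm, which matches. Grasping now.

```bash
python3 - <<'E'
from h import *
from cell import manip,cams
import json
psi=np.radians(200);g=[.4449,.2867]
manip.set_gripper(.06)
manip.move_pose((*g,.14),down(psi))
manip.move_linear((*g,.055),rate=.1)
s=manip.state();print(s["clock"],s["tool_pos"],s["contact_force"])
manip.set_gripper(.0,force=45);manip.dwell(.2)
s=manip.state();z0=s["tool_pos"][2];print(s["tool_pos"],s["gripper_width"],s["grasp_force"],s["contact_force"])
manip.move_linear((*g,.25),rate=.2)
phi=-.392;C=np.array([.5872,-.0374]);p=C-.075*np.array([np.cos(phi),np.sin(phi)])
manip.move_pose((*p,.25),down(phi+np.pi))
manip.move_linear((*p,z0+.090),rate=.12);manip.dwell(.3)
s=manip.state();print(p,s["clock"],s["tool_pos"],s["gripper_width"],s["contact_force"],s["moment"])
json.dump(dict(z0=float(z0),p=list(p)),open("st.json","w"))
for n in("wrist","side"):
    c=cams.capture(n);np.savez("ins_"+n+".npz",W=wristT(s,c) if n=="wrist" else 0,**c)
    im=c["image"];im=im if n=="wrist" else cv2.resize(im[140:300,200:400],(800,640))[:600]
    cv2.imwrite(f"pics/ins_{n}.png",im)
E
```

```text
6.65 [0.44550098 0.28704917 0.05568092] [ 0.12356435 -1.01472482  0.07204207]
[0.44508909 0.28680423 0.05520154] 0.02680467663638204 44.99629911035299 [-0.36020215  0.13574518  2.41140046]
[ 0.51788899 -0.00874719] 11.0667 [ 0.51832688 -0.00883209  0.14587353] 0.027361725510323252 [ 0.09324365 -1.36485218 -0.49584152] [ 0.04573627 -0.14400037 -0.03323476]
```

View pics/ins_wrist.png

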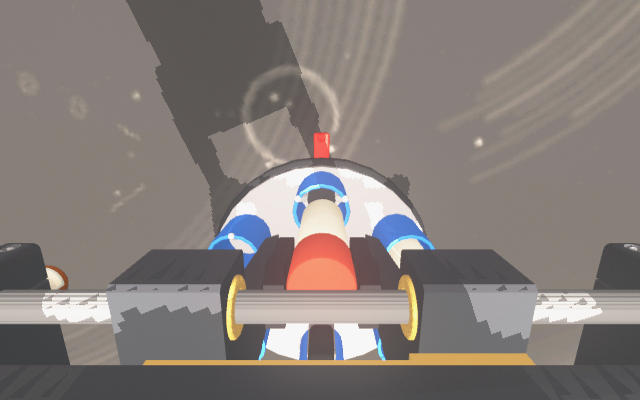

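View pics/ins_side.png

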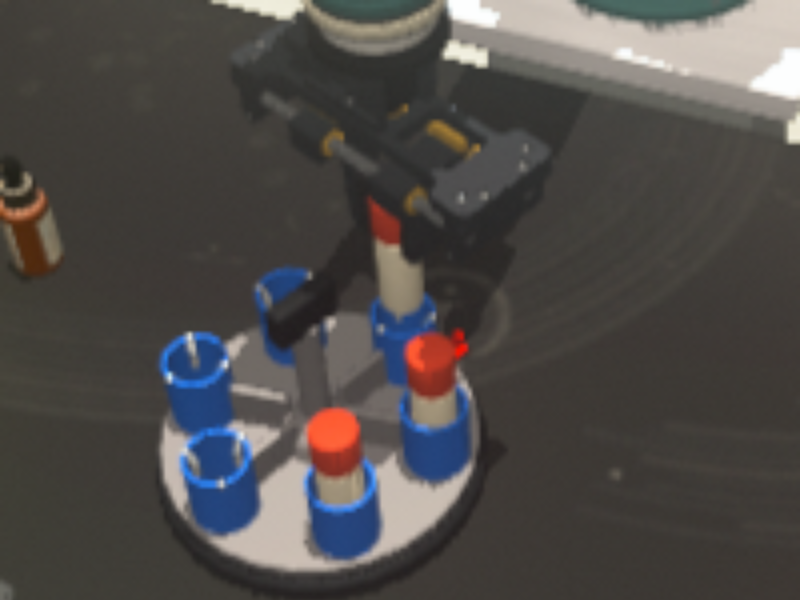

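The stick hangs centred over the pocket: its body is at column 322 and the pocket and pointer are also at about 322. Its foot is about 12 mm above the rim. Pressing in under force watch.

```bash
python3 - <<'E'
from h import *
from cell import manip
import json
d=json.load(open("st.json"));p,z0=d["p"],d["z0"]
s=manip.state();F0=s["contact_force"].copy();zc=z0+.090
log=[]
def go(h,rate):   # foot height above table
    manip.move_linear((*p,z0+h),rate=rate);s=manip.state();f=s["contact_force"]-F0
    log.append((s["clock"],h,s["tool_pos"][2]-z0,*f));return f
h=.078;go(h,.04);stop=None
while h>.0285:
    st,rt=(.0015,.015) if h>.0545 else (.0004,.008)
    h-=st;f=go(h,rt)
    if f[2]>15 or np.hypot(f[0],f[1])>10: stop=f;break
L=np.array(log);np.set_printoptions(suppress=True,precision=4,linewidth=140)
print(L[:18]);print(L[18::4]);print(L[-10:]);print("stop",stop,manip.state()["gripper_width"])
E
```

```text
[[11.6167  0.078   0.0774  0.5724 -0.823   1.5986]
 [11.8667  0.0765  0.0765  0.4468 -0.4976  2.2531]
 [12.1167  0.075   0.0749  0.4791 -0.0634  0.2924]
 [12.3667  0.0735  0.0734  0.8824 -0.6213  1.4774]
 [12.6167  0.072   0.0719 -0.0097 -0.9021  1.8499]
 [12.8667  0.0705  0.0704  0.1645 -0.8691  1.288 ]
 [13.1167  0.069   0.0693  0.9424 -0.7942  3.9862]
 [13.3667  0.0675  0.0679  1.061  -0.5744  4.0184]
 [13.6167  0.066   0.0658  0.3664 -0.8252  3.1507]
 [13.8667  0.0645  0.0644  0.7144  0.343   4.5006]
 [14.1167  0.063   0.063   0.0552 -0.0096  3.563 ]
 [14.3667  0.0615  0.0615  0.3194 -0.6746  5.0637]
 [14.6167  0.06    0.0601  0.4351 -0.2651  5.9169]
 [14.8667  0.0585  0.0586  1.2037 -1.0718  6.0821]
 [15.1167  0.057   0.0571  0.3493 -0.7509  5.7176]
 [15.3667  0.0555  0.0556  1.1682 -1.4043  6.4668]
 [15.6167  0.054   0.0541 -0.0975  0.0201  5.722 ]
 [15.8667  0.0536  0.0537  1.8285 -0.2702  6.1879]]
[[16.1167  0.0532  0.0534  0.9655 -0.4318  6.6032]
 [17.1167  0.0516  0.0518  0.6578 -1.1259  6.1623]
 [18.1167  0.05    0.0502  0.3154 -1.2514  7.2536]
 [19.1167  0.0484  0.0486  0
[... 243 characters left out ...]
4  0.0413 -0.6113 -1.0211  9.558 ]
 [25.1167  0.0388  0.0397 -1.4562 -0.7369  9.9054]
 [26.1167  0.0372  0.0381 -0.0638 -0.2829 10.1433]]
[[24.6167  0.0396  0.0405  0.2817 -0.6     9.9872]
 [24.8667  0.0392  0.0401 -0.4847  0.3495 10.3199]
 [25.1167  0.0388  0.0397 -1.4562 -0.7369  9.9054]
 [25.3667  0.0384  0.0393 -0.4172 -1.0538 10.6159]
 [25.6167  0.038   0.0389  0.4384  0.0449  9.9633]
 [25.8667  0.0376  0.0385 -0.3306 -0.6172  9.7065]
 [26.1167  0.0372  0.0381 -0.0638 -0.2829 10.1433]
 [26.3667  0.0368  0.0379 -0.4525  0.3159 11.3588]
 [26.6167  0.0364  0.0379 -1.1598 -1.1273 13.3066]
 [26.8667  0.036   0.0379 -3.1068 -0.1609 15.6302]]
stop [-3.1068 -0.1609 15.6302] 0.027617321625512947
```

The floor is at 37.9 mm: the tool stopped there while the force rose, after about 4 mm of catch travel. That puts the cap at 127 mm. One more small push, then release and check.

```bash
python3 - <<'E'
from h import *
from cell import manip,cams
import json
d=json.load(open("st.json"));p,z0=d["p"],d["z0"]
manip.move_linear((*p,z0+.0357),rate=.008);s=manip.state();print(s["tool_pos"][2]-z0,s["contact_force"])
manip.move_linear((*p,z0+.0375),rate=.02)
manip.set_gripper(.05)
manip.move_linear((*p,.21),rate=.15)
phi=-.392;a=p+.0*np.array(p)
# back off outward to look
q=np.array(p)-.02*np.array([np.cos(phi),np.sin(phi)])
manip.move_pose((*q,.30),down(phi+np.pi));manip.dwell(.2)
s=manip.state();c=cams.capture("wrist");P=cloud(c,wristT(s,c));print(s["clock"])
cv2.imwrite("pics/after.png",c["image"])
n=np.hypot(P[...,0]-p[0],P[...,1]-p[1])<.02
t=P[n&(P[...,2]>.11)&(P[...,2]<.15)];print(len(t),np.percentile(t[:,2],[50,95]),cv2.minEnclosingCircle((t[:,:2]*1000).astype(np.float32)))
E
```

```text
0.03787896808219177 [-3.1384146   0.86245457 15.74199578]
29.475
639 [0.12613204 0.12743715] ((518.0956420898438, -8.857673645019531), 14.41657829284668)
```

View pics/after.png

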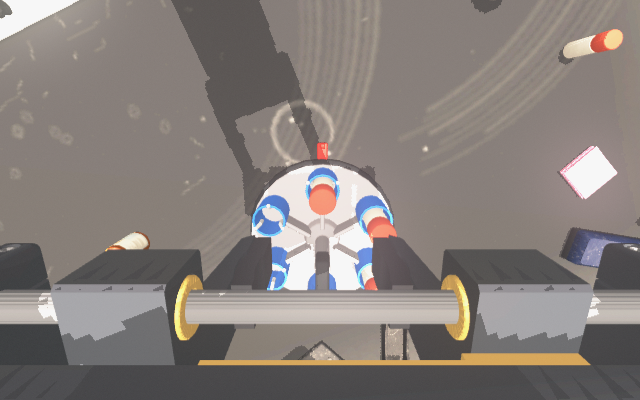

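The stick stands upright in the pocket at the pointer (322,192). Its top is at 127 mm and it is centred within 0.3 mm. Next is the knob.

```bash
python3 - <<'E'
from h import *
from cell import manip,cams
phi=-.392;C=(.5872,-.0374)
manip.set_gripper(.04)
manip.move_pose((*C,.23),down(phi+np.pi))
manip.move_linear((*C,.136),rate=.1)
manip.set_gripper(0,force=55);manip.dwell(.1)
s=manip.state();print(s["clock"],s["tool_pos"],s["gripper_width"],s["contact_force"],s["moment"])
for a in range(4,61,4):
    manip.move_linear((*C,.136),rate=.05,rot=down(phi+np.pi-np.radians(a)))
    s=manip.state();print(a,round(s["clock"],2),s["contact_force"].round(1),s["moment"].round(2))
manip.dwell(.3);print(manip.state()["gripper_width"])
manip.set_gripper(.04);manip.dwell(.2)
manip.move_linear((*C,.30),rate=.15)
q=np.array(C)-.09*np.array([np.cos(phi),np.sin(phi)])
manip.move_pose((*q,.32),down(phi+np.pi));manip.dwell(.3)
s=manip.state();print(s["clock"],s["contact_force"])
c=cams.capture("wrist");np.savez("fin.npz",W=wristT(s,c),**c);cv2.imwrite("pics/fin.png",c["image"])
P=cloud(c,wristT(s,c));r,b=masks(c);m=b&(c["z_map"]>0)&(P[...,2]>.072)&(P[...,2]<.082)
x=P[m];print(hexfit(x,x0=(.587,-.037,-.39)))
L=np.array(C)+.075*np.array([np.cos(phi+np.pi-np.pi/3),np.sin(phi+np.pi-np.pi/3)])
n=np.hypot(P[...,0]-L[0],P[...,1]-L[1])<.02
t=P[n&(P[...,2]>.115)&(P[...,2]<.15)];print(L,len(t),np.percentile(t[:,2],[50,95]),cv2.minEnclosingCircle((t[:,:2]*1000).astype(np.float32)))
E
```

```text
32.1333 [ 0.58730438 -0.03775621  0.13640856] 0.013455432184790311 [-0.88975135 -1.99704469  1.91289121] [-0.30207834  0.04032445  0.00167132]
4 32.38 [-1.2 -2.3  5.3] [-0.41  0.19  0.17]
8 32.63 [-2.6 -4.2  5.5] [-0.47  0.16  0.28]
12 32.88 [-2.7 -4.5  5.5] [-0.5   0.26  0.3 ]
16 33.13 [-2.6 -3.9  6.4] [-0.49  0.22  0.28]
20 33.38 [-2.9 -3.1  5.7] [-0.54  0.25  0.29]
24 33.63 [-1.6 -3.6  5.5] [-0.54  0.28  0.21]
28 33.88 [-3.2 -4.1  3.4] [-0.57  0.21  0.1 ]
32 34.13 [-2.6 -3.2  5.8] [-0.63  0.28 -0.06]
36 34.38 [-2.8 -3.6  5.6] [-0.57  0.3  -0.13]
40 34.63 [-3.  -3.5  5.7] [-0.61  0.33 -0.25]
44 34.88 [-2.3 -3.8  5.7] [-0.59  0.29 -0.19]
48 35.13 [-2.9 -4.2  4.6] [-0.61  0.32 -0.18]
52 35.38 [-2.5 -4.4  5.5] [-0.6   0.36 -0.11]
56 35.63 [-2.7 -4.5  4.9] [-0.62  0.31 -0.09]
60 35.88 [-1.9 -3.   5.6] [-0.59  0.29  0.09]
0.013284524117521344
39.4333 [ 0.26692053 -0.53545886  0.7860705 ]
(array([ 0.58718884, -0.03764966, -0.39130741]), np.float64(6.368079167667331e-05), 581)
[0.57735856 0.0369515 ] 538 [0.12604769 0.12741598] ((577.191650390625, 36.696537017822266), 14.374943733215332)
```

View pics/fin.png

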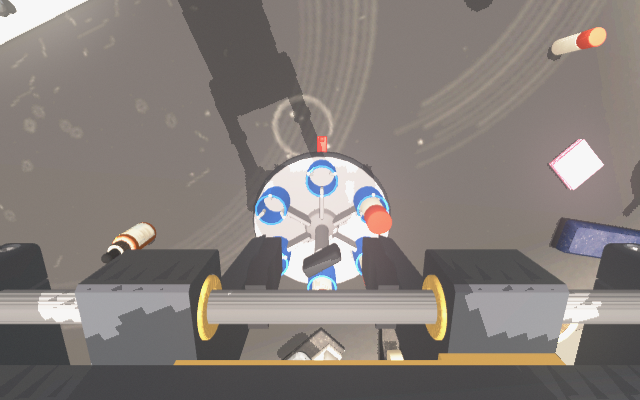

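The pointer now faces an empty pocket at (322,178). The loaded stick stands at the loaded place (377,215), within 0.4 mm and with its top at 127 mm. The bottle is still upright, and the robot is clear of everything.

```bash
python3 -c "
from cell import order
print(order.close_job())"
```

```text
the job is handed in; nothing more can be done
None
```

The glue stick is fully home in its pocket, pressed with about 16 N at most. The wheel is turned one click clockwise and let go, the bottle was left untouched, and the job was handed in at about 39 s.

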